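# Change the lubricant bottle at the crimping press

### The job

The white lubricant bottle on the little raised blue platform is used up: first take it off and stand it upright in the red return tray beside the black bottle. Then stand the fresh orange bottle upright on the blue platform, well centred so that its base does not overhang the edge. Do not tip or drop either bottle, and leave the black bottle, the green bottle, the brush and the spool as they are.

Things in the scene. Friction and masses are not known exactly. Their poses are not given: they have to be found in the camera images.
- used_bottle: used lubricant bottle, white with a black cap, standing on the platform at the start, 60 to 130 g: a 48 mm diameter round body 70 mm tall, a short shoulder to z = 80 mm, and a 26 mm diameter cap from 80 to 98 mm (98 mm overall), with a narrow pale label round the body; closed and rigid. Origin: centre of its underside, z up along its axis
- fresh_bottle: fresh lubricant bottle, orange with a yellow cap, standing on the bench, 120 to 250 g: a 48 mm diameter round body 70 mm tall, a short shoulder to z = 80 mm, and a 26 mm diameter cap from 80 to 98 mm (98 mm overall), with a narrow pale label round the body; closed and rigid. Origin: centre of its underside, z up along its axis
- cleaner_bottle: bystander: green bottle with a white cap standing on the bench near the fresh one (they may have changed places), same shape as the fresh bottle. Origin: centre of its underside
- old_bottle: bystander: black bottle with a white cap standing towards the -x end of the tray, same shape as the others. Origin: centre of its underside
- stand: lubricant stand fixed to the bench: a 100 x 100 x 8 mm dark foot, a 30 mm square aluminium column and a 68 x 68 x 8 mm square blue platform whose flat top is 100 mm above the bench. Origin: centre of the underside of the foot, axes along the sides of the squares
- platform (a point): centre of the flat top of the blue platform (no rim), z up, axes along its sides
- tray: red open return tray fixed to the bench, 180 mm along its x, 140 mm along its y, walls 25 mm high and 5 mm thick, floor 5 mm thick. Origin: centre of its underside
- tray_in (a point): centre of the tray's inner floor (170 x 130 mm, 5 mm above the bench), axes as the tray; the free space is towards its +x end
- brush: bystander: hand brush about 170 mm long lying on the bench. Origin: on its underside
- spool: bystander: copper-coloured spool lying flat, 72 mm diameter, 30 mm high. Origin: centre of its underside

How it is judged:
On the way, in this order (a step that is already met when the one before it is completed fails the run):
1. the used white bottle stands upright on the floor of the red tray, released (x of used_bottle in the frame of tray_in between -0.066 and 0.066 m and y of used_bottle in the frame of tray_in between -0.046 and 0.046 m and z of used_bottle in the frame of tray_in between -0.004 and 0.007 m and angle between used_bottle's own z axis and vertical below 0.1 rad and linear speed of used_bottle below 0.03 m/s and contact force between the fingers and used_bottle below 0.1 N), for 0.2 s.
2. the fresh orange bottle stands upright on the blue platform, released (x of fresh_bottle in the frame of platform between -0.012 and 0.012 m and y of fresh_bottle in the frame of platform between -0.012 and 0.012 m and z of fresh_bottle in the frame of platform between -0.004 and 0.006 m and angle between fresh_bottle's own z axis and vertical below 0.1 rad and linear speed of fresh_bottle below 0.03 m/s and contact force between the fingers and fresh_bottle below 0.1 N), for 0.2 s.
At the end, for the whole second after the job is handed in: The white bottle stands upright (within 0.1 rad) on the floor of the red tray and the orange bottle stands upright (within 0.1 rad) on the blue platform, its base centred within 12 mm along each side of the platform; both released and at rest (all of step 1 and all of step 2); the robot touches nothing.
It fails at once if the white or the orange bottle is tipped more than about 35 degrees (angle between any of used_bottle, fresh_bottle's own z axis and vertical above 0.6 rad).
It fails at once if the white or the orange bottle is dropped (moves faster than 0.5 m/s without the fingers on it) ((linear speed of used_bottle above 0.5 m/s and contact force between the fingers and used_bottle below 0.1 N) or (linear speed of fresh_bottle above 0.5 m/s and contact force between the fingers and fresh_bottle below 0.1 N)).
It fails at once if the black or the green bottle is moved more than 25 mm or knocked over (distance of any of old_bottle, cleaner_bottle from where it was at the start of the episode above 0.025 m or angle between any of old_bottle, cleaner_bottle's own z axis and vertical above 0.5 rad).
It fails at once if the brush or the spool is moved more than 30 mm (distance of any of brush, spool from where it was at the start of the episode above 0.03 m).
It also fails if it takes over 72 s, if anything falls off the work surface, if the arm or the gripper's body presses on something with over 40 N, if the wrist force passes 120 N, or if a joint passes its speed limit or range.

### The arm

A 7-joint arm with a two-finger parallel gripper is mounted at the origin on the work surface. World frame = base frame: x ahead of the robot, y to its left, z up, the work surface at z = 0. Lengths are in m, angles in rad, forces in N, time in s.
With the tool pointing down it reaches from about 0.425 to 0.825 m from the base axis. Payload 3.6 kg.
Tool frame: the origin (TCP) lies at the very end of the fingers, on their centre line; the grasp point (between the pads) lies 19 mm behind it; z points along the fingers, y is the line along which they close (so a half turn about z gives the same grasp; the last joint's range is limited). The gripper opens to 85 mm and grips with 20 to 120 N. Pads are 22 mm wide; open, the fingers measure 114 mm over their backs; the gripper's body (76 mm by 85 mm) begins 54 mm behind the grasp point. The pads swing forward as they close: fully open they stand 13 mm farther back than shut.
Start: joints at [1.292, 0.615, -0.013, 1.423, 0.008, 1.103, -0.04], TCP at [0.163, -0.629, 0.202] pointing down, gripper open.
Joint ranges: [-3.12, 3.12], [-0.3, 2.06], [-1.34, 1.32], [0.26, 2.42], [-1.36, 4.5], [0.01, 1.98], [-2.84, 2.84]. Speed limits (rad/s): [2.79, 2.79, 3.14, 3.14, 3.14, 3.14, 3.14].

### API

Orientations are given as a rotation vector (axis times angle).
In Python, from cell import ctrl, read_camera, camera_info, ticket gives the robot as it stands.
- The arm moves only by the tool drive_tool, never from a script. Its argument "rows" is a list of rows, each a list of 3 entries, a list of its own where there are three numbers: the opening, from 0 (shut) to 1 (fully open), then the shift along the tool's x, y, z in m, then the turn, a rotation vector about the tool's x, y, z in rad. In form: [[claw, [x, y, z], [ax, ay, az]], ...]. A call has 1 to 5 rows; each row is the pose to reach, as a shift and turn from the pose commanded when the call began, along the tool's axes at that moment; what a row does not reach only later rows make up. A row lasts 1/8 s, in which the tool goes at most 62.5 mm and 10.7 degrees, less where a joint would pass 70% of its speed; a pose out of reach is approached as far as the arm can. A call with a gripper value outside its range is refused whole. The fingers move at their own pace and stop on an object; "newtons" is the grip in N (left out, the last holds). Time passes only in rows, so rows that repeat a pose let the fingers close. It gives the time, the measured TCP pose, the force, the opening and the grip force at its end, in the units of the state.
- ctrl.read_state(): the state, without advancing time (a new reading comes with each control period).
- read_camera(name): name is "scene" or "top"; returns the picture (420x560x3 uint8, red, green, blue); there is no depth.
- camera_info(name): a dict with "fx", "fy", "cx", "cy" (pixels), "world_from_camera" (4x4, takes a point from camera to world coordinates). Camera axes: x right, y up, looking along -z (the intrinsics and any distortion apply to the point x, -y, -z); pixel columns grow to the right and rows downward; lengths in m; the calibration is good to about 2 mm. A picture is of the moment at which its call begins. camera_info takes no time and is no camera call.
- ticket.close_job(): hands the job in; it is judged then, once.
The state is a dict: "time": time; "q": joint angles; "qd": joint speeds; "joint_torque": joint torques, N m; "eef_pos": TCP position; "tcp_rot": TCP orientation; "ft_force": force on the tool from outside, world axes, zero at the start; "ft_torque": the same for the moment, N m; "grip_width": finger opening in m; "grip_force": force on a finger pad.
Only numpy, scipy, OpenCV 4.12 (cv2) and the standard library are available. Lean on these libraries where they do the work, as an engineer would, in place of code of your own. Each camera call takes 0.05 s, during which the arm holds its last target. There are 200 camera calls.

## Working session

There is one attempt and no reset: what is moved stays moved. The work goes in short steps, Python scripts to look and compute and a tool call to move; the robot and the scene stay as the last step left them, time stands still between calls to the robot, and variables do not carry over. Pictures are saved under pics/ and viewed, at most 10 in all, crops included, and the job is handed in when it is done.

Besides the shell and the picture viewer there is one more tool, called after ">>>" as name(argument=value, ...) on one line, values as JSON. drive_tool: Moves the arm, as the interface text tells. Its arguments: {"type":"object","properties":{"rows":{"type":"array"},"newtons":{"type":"number"}},"required":["rows"]}

```bash
mkdir -p pics
python3 - <<'E'
from cell import ctrl, read_camera, camera_info
import cv2,numpy as np
for n in("scene","top"):
    im=read_camera(n); cv2.imwrite(f"pics/{n}0.png",im[...,::-1]); 
    c=camera_info(n); print({k:(np.round(v,4).tolist() if k=="world_from_camera" else v) for k,v in c.items()})
s=ctrl.read_state();print(s["time"],s["eef_pos"],s["tcp_rot"],s["grip_width"],s["ft_force"])
E
```

```text
{'fx': 465.74548999738, 'fy': 465.74548999738, 'cx': 285.9179321610096, 'cy': 211.72312977313965, 'world_from_camera': [[-0.7705, -0.5188, 0.3704, 0.9851], [0.6372, -0.611, 0.4697, 0.5035], [-0.0173, 0.5979, 0.8014, 0.9379], [0.0, 0.0, 0.0, 1.0]]}
{'fx': 498.0276076304631, 'fy': 498.0276076304631, 'cx': 277.0160460420272, 'cy': 211.40342047407495, 'world_from_camera': [[-0.005, 0.9985, -0.0553, 0.5247], [-0.9994, -0.0068, -0.0336, -0.0245], [-0.0339, 0.0551, 0.9979, 1.0417], [0.0, 0.0, 0.0, 1.0]]}
0.1 [ 0.16236889 -0.62860976  0.20132397] [-3.11420634e+00 -3.95833855e-01  5.07800991e-04] 0.08547768756701307 [-0.14742606  0.18124849  0.3202898 ]
```

View pics/scene0.png

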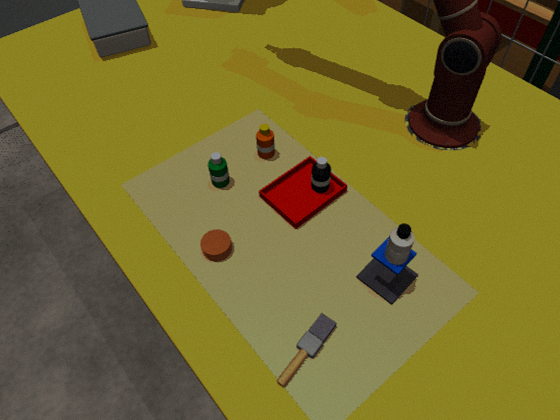

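View pics/top0.png

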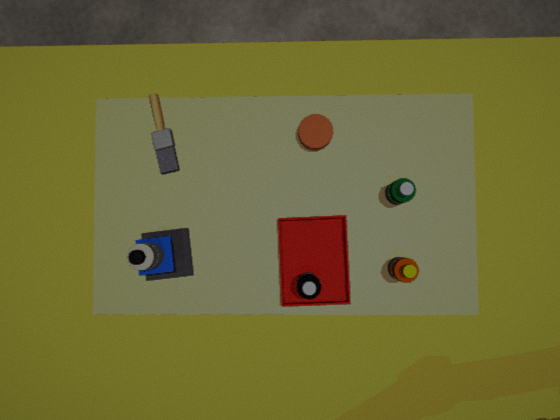

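The scene view shows the white bottle on the platform (400,245), the black one in the tray (320,175), orange at (265,142), green at (219,170), the spool at (216,245) and the brush at (310,345). In the top view the white bottle's cap is at (137,257), the tray at (314,260), the orange cap at (410,271) and the green cap at (406,188).

```bash
cat > h.py <<'E'
import cv2,numpy as np
from cell import ctrl, read_camera, camera_info
from scipy.spatial.transform import Rotation as R
def ray(n,p):
    c=camera_info(n);T=np.array(c["world_from_camera"])
    d=T[:3,:3]@np.array([(p[0]-c["cx"])/c["fx"],-(p[1]-c["cy"])/c["fy"],-1]);return T[:3,3],d
def plane(n,p,z):
    o,d=ray(n,p);return o+d*(z-o[2])/d[2]
def tri(p,q):
    A=np.zeros((3,3));b=np.zeros(3)
    for n,u in(("scene",p),("top",q)):
        o,d=ray(n,u);d=d/np.linalg.norm(d);M=np.eye(3)-np.outer(d,d);A+=M;b+=M@o
    return np.linalg.solve(A,b)
def blob(im,lo,hi,box=None):
    "largest HSV blob inside box (x0,y0,x1,y1): contour in full-image pixels"
    x0,y0,x1,y1=box or(0,0,560,420)
    m=cv2.inRange(cv2.cvtColor(im,cv2.COLOR_RGB2HSV)[y0:y1,x0:x1],lo,hi)
    cs=cv2.findContours(m,cv2.RETR_EXTERNAL,cv2.CHAIN_APPROX_NONE)[0]
    return max(cs,key=cv2.contourArea)+np.array([[x0,y0]]) if cs else None
def ctr(c): return np.array(cv2.minEnclosingCircle(c)[0])
E
python3 - <<'E'
from h import *
np.set_printoptions(precision=4,suppress=True)
S=cv2.imread("pics/scene0.png")[...,::-1];T=cv2.imread("pics/top0.png")[...,::-1]
S=np.ascontiguousarray(S);T=np.ascontiguousarray(T)
def show(name,im,n,lo,hi,box,z):
    c=blob(im,lo,hi,box);e=cv2.minEnclosingCircle(c);print(name,n,np.round(e[0],1),round(e[1],1),cv2.contourArea(c),plane(n,e[0],z)[:3]);return c
show("used cap",T,"top",(0,0,0),(180,255,45),(122,244,154,272),.198)
show("used cap",S,"scene",(0,0,0),(180,255,45),(392,220,416,240),.19)
show("fresh cap",T,"top",(25,150,100),(35,255,255),(395,258,425,285),.098)
show("fresh cap",S,"scene",(22,150,100),(35,255,255),(256,120,274,134),.09)
show("fresh body",T,"top",(0,150,60),(35,255,255),(385,255,425,288),.075)
show("green cap",T,"top",(0,0,150),(180,60,255),(398,180,416,197),.098)
show("old cap",T,"top",(0,0,110),(180,80,255),(300,280,318,298),.103)
c=show("tray",T,"top",(0,200,60),(6,255,255),(260,200,370,320),.025)
r=cv2.minAreaRect(c);print(r)
for p in cv2.boxPoints(r):print(p,plane("top",p,.025))
c=show("plat",T,"top",(105,150,60),(130,255,255),(120,220,200,290),.1)
r=cv2.minAreaRect(c)
for p in cv2.boxPoints(r):print(p,plane("top",p,.1))
c=show("foot",T,"top",(0,0,0),(180,100,70),(140,220,200,290),.008)
for p in cv2.boxPoints(cv2.minAreaRect(c)):print(p,plane("top",p,.008))
c=show("spool",T,"top",(0,100,60),(18,255,255),(290,105,345,160),.03)
for nm,im in(("T",T[220:290,115:205]),("F",T[240:310,370:440])):
    cv2.imwrite(f"pics/{nm}.png",cv2.resize(im,None,fx=5,fy=5,interpolation=0)[...,::-1])
h=cv2.hconcat([cv2.imread("pics/F.png"),cv2.imread("pics/T.png")]);cv2.imwrite("pics/c1.png",h[:,:800])
for p in((410,271),(137,257)):print(cv2.cvtColor(T[p[1]:p[1]+1,p[0]:p[0]+1],cv2.COLOR_RGB2HSV))
print(R.from_rotvec(ctrl.read_state()["tcp_rot"]).as_matrix())
E
```

```text
used cap top [136.8 257. ] 8.3 169.5 [0.4953 0.2436 0.198 ]
used cap scene [403.6 231. ] 7.5 144.5 [0.4956 0.2483 0.19  ]
fresh cap top [409.5 270.8] 6.3 111.0 [ 0.4641 -0.2401  0.098 ]
fresh cap scene [264.  126.5] 5.0 42.0 [ 0.4587 -0.2466  0.09  ]
fresh body top [406.  269.8] 12.4 446.0 [ 0.4645 -0.2386  0.075 ]Traceback (most recent call last):
  File "<stdin>", line 12, in <module>
  File "<stdin>", line 6, in show
cv2.error: OpenCV(4.12.0) /io/opencv/modules/imgproc/src/shapedescr.cpp:201: error: (-215:Assertion failed) count >= 0 && (depth == CV_32F || depth == CV_32S) in function 'minEnclosingCircle'
```

Run:
```python
from h import *
np.set_printoptions(precision=4,suppress=True)
T=np.ascontiguousarray(cv2.imread("pics/top0.png")[...,::-1])
def show(name,lo,hi,box,z,rect=0):
    c=blob(T,lo,hi,box)
    if c is None: print(name,"none");return
    e=cv2.minEnclosingCircle(c);print(name,np.round(e[0],1),round(e[1],1),cv2.contourArea(c),plane("top",e[0],z)[:2])
    if rect:
        for p in cv2.boxPoints(cv2.minAreaRect(c)):print("   ",p,plane("top",p,z)[:2])
show("green cap",(0,0,90),(180,110,255),(396,178,418,199),.098)
show("old cap",(0,0,90),(180,110,255),(300,280,318,298),.103)
show("tray",(0,200,60),(6,255,255),(260,200,370,320),.025,1)
show("plat",(105,150,60),(130,255,255),(120,220,200,290),.1,1)
show("foot",(0,0,0),(180,110,75),(142,222,200,290),.008,1)
show("spool",(0,100,60),(18,255,255),(290,105,345,160),.03)
a=cv2.resize(T[240:310,370:440],None,fx=5,fy=5,interpolation=0);b=cv2.resize(T[220:290,115:205],None,fx=5,fy=5,interpolation=0)
cv2.imwrite("pics/c1.png",cv2.hconcat([a,b])[...,::-1])
print(R.from_rotvec(ctrl.read_state()["tcp_rot"]).as_matrix())
```

```text
green cap [406.5 188.5] 6.7 120.5 [ 0.6187 -0.2375]
old cap [309.  287.8] 6.5 119.0 [ 0.4333 -0.052 ]
tray [314.2 260.7] 54.7 5807.5 [ 0.4803 -0.0653]
    [277.7452 217.8856] [0.5678 0.0083]
    [345.8354 215.0485] [ 0.5727 -0.1304]
    [349.4991 302.9792] [ 0.3952 -0.1356]
    [281.409  305.8163] [0.3896 0.0017]
plat [155. 255.] 24.2 544.0 [0.4955 0.2397]
    [135.2561 239.3049] [0.5255 0.278 ]
    [170.0488 235.4391] [0.5325 0.2111]
    [174. 271.] [0.4651 0.2031]
    [139.2073 274.8659] [0.458  0.2697]
foot [166.6 254.1] 33.1 1085.5 [0.4945 0.2412]
    [140.2683 232.4146] [0.5399 0.2971]
    [187.7927 227.1341] [0.5504 0.1969]
    [193.1341 275.2073] [0.4505 0.1853]
    [145.6098 280.4878] [0.4398 0.2848]
spool [314.2 132.3] 19.2 1008.0 [ 0.7426 -0.0676]
[[ 0.9682  0.2502 -0.0006]
 [ 0.2502 -0.9682  0.0023]
 [-0.     -0.0024 -1.    ]]
```

View pics/c1.png

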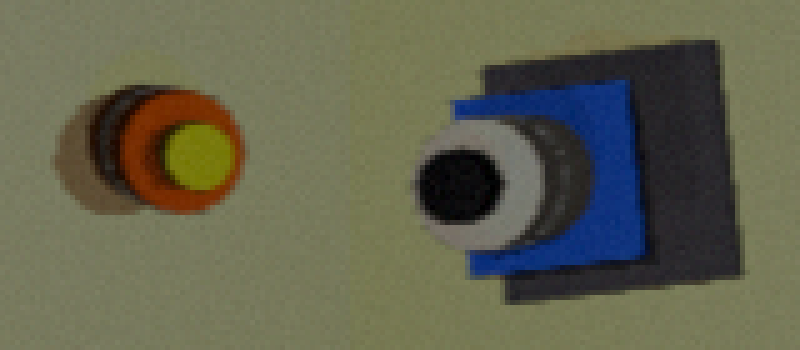

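The crop shows the orange cap clean at full-frame (410,271), the white bottle's cap at (137,257) and most of the blue platform around it. That puts the platform centre at about (0.495, 0.241), the tray centre at about (0.481, -0.064) and the orange bottle at about (0.464, -0.240).

>>> drive_tool(rows=[[1,[0.042,-0.024,-0.02],[0,0,0.05]],[1,[0.084,-0.048,-0.04],[0,0,0.1]],[1,[0.126,-0.072,-0.06],[0,0,0.15]],[1,[0.168,-0.096,-0.08],[0,0,0.2]],[1,[0.21,-0.12,-0.1],[0,0,0.253]]], newtons=40)

```text
time: 0.72
eef_pos: [0.3367, -0.4591, 0.3026]
tcp_rot: [-3.141, 0.003, 0.001]
ft_force: [1.7, 0.2, 0.3]
grip_width: 0.0854
grip_force: 0.0
```

>>> drive_tool(rows=[[1,[0.03,-0.05,0],[0,0,0]],[1,[0.06,-0.1,0],[0,0,0]],[1,[0.095,-0.15,0],[0,0,0]],[1,[0.125,-0.2,0],[0,0,0]],[1,[0.158,-0.25,0],[0,0,0]]])

```text
time: 1.35
eef_pos: [0.4943, -0.209, 0.3022]
tcp_rot: [-3.142, 0.001, 0.001]
ft_force: [0.8, 0.4, -0.5]
grip_width: 0.0854
grip_force: 0.0
```

>>> drive_tool(rows=[[1,[0,-0.05,0],[0,0,0]],[1,[0,-0.1,0],[0,0,0]],[1,[0,-0.15,0],[0,0,0]],[1,[0,-0.2,0],[0,0,0]],[1,[0,-0.25,0],[0,0,0]]])

```text
time: 1.98
eef_pos: [0.4934, 0.0409, 0.3021]
tcp_rot: [3.141, -0.0, -0.001]
ft_force: [0.7, 0.4, -1.2]
grip_width: 0.0857
grip_force: 0.0
```

>>> drive_tool(rows=[[1,[0,-0.05,0],[0,0,0]],[1,[0,-0.1,0],[0,0,0]],[1,[0,-0.15,0],[0,0,0]],[1,[0,-0.19,0],[0,0,0]],[1,[0,-0.2,0],[0,0,0]]])

```text
time: 2.6
eef_pos: [0.4926, 0.2427, 0.3018]
tcp_rot: [-3.14, -0.009, 0.003]
ft_force: [0.2, -0.3, -0.1]
grip_width: 0.0858
grip_force: 0.0
```

Run:
```python
from h import *
s=ctrl.read_state();print(s["time"],s["q"],s["eef_pos"],s["tcp_rot"])
cv2.imwrite("pics/s1.png",read_camera("scene")[...,::-1])
```

```text
2.6 [-0.33048999  0.38298817 -0.24620744  1.55229995  0.09506835  1.21926718
 -2.15768244] [0.49259489 0.24270415 0.30177065] [-3.14043573e+00 -8.67784992e-03  2.96058476e-03]
```

>>> drive_tool(rows=[[1,[0.003,-0.001,0.04],[0,0,0]],[1,[0.003,-0.002,0.08],[0,0,0]],[1,[0.003,-0.002,0.12],[0,0,0]],[1,[0.003,-0.002,0.155],[0,0,0]],[1,[0.003,-0.002,0.17],[0,0,0]]])

```text
time: 3.28
eef_pos: [0.4964, 0.2385, 0.1305]
tcp_rot: [3.138, -0.004, -0.005]
ft_force: [0.4, -0.1, -0.6]
grip_width: 0.0854
grip_force: 0.0
```

>>> drive_tool(rows=[[0.6,[0,0,0],[0,0,0]],[0.5,[0,0,0],[0,0,0]],[0.4,[0,0,0],[0,0,0]],[0.4,[0,0,0],[0,0,0]],[0.4,[0,0,0],[0,0,0]]], newtons=40)

```text
time: 3.9
eef_pos: [0.4984, 0.2422, 0.1344]
tcp_rot: [-3.14, -0.0, -0.006]
ft_force: [-0.4, 0.3, 6.2]
grip_width: 0.0454
grip_force: 40.8
```

Run:
```python
from h import *
s=ctrl.read_state();print(s["time"],s["eef_pos"],s["tcp_rot"],s["ft_force"],s["ft_torque"],s["grip_width"])
S=read_camera("scene");T=read_camera("top")
a=cv2.resize(S[150:310,330:470],None,fx=2.8,fy=2.8,interpolation=cv2.INTER_CUBIC)
b=cv2.resize(T[200:300,105:182],None,fx=4.48,fy=4.48,interpolation=cv2.INTER_CUBIC)
cv2.imwrite("pics/g1.png",cv2.hconcat([a,b])[...,::-1])
```

```text
3.9 [0.49836717 0.24221921 0.13438704] [-3.13971182e+00 -8.76591074e-05 -6.09625822e-03] [-0.38959473  0.28081988  6.23453935] [-0.08562911  0.07373476 -0.02298718] 0.04543790112097656
```

View pics/g1.png

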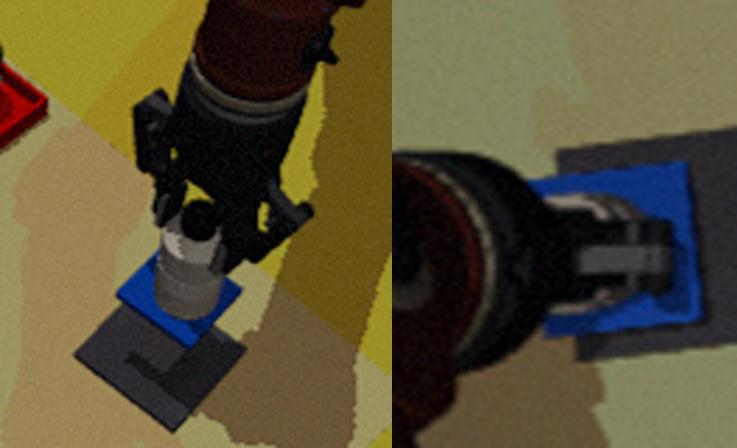

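The picture shows the pads on the white bottle's upper body (scene crop (190,240)), with the bottle upright. I'll lift slowly by a small amount as a test.

>>> drive_tool(rows=[[0.4,[0,0,-0.002],[0,0,0]],[0.4,[0,0,-0.005],[0,0,0]],[0.4,[0,0,-0.008],[0,0,0]],[0.4,[0,0,-0.012],[0,0,0]],[0.4,[0,0,-0.012],[0,0,0]]])

```text
time: 4.62
eef_pos: [0.4972, 0.2415, 0.1448]
tcp_rot: [-3.141, 0.0, -0.001]
ft_force: [-0.5, 0.3, -0.3]
grip_width: 0.0452
grip_force: 40.9
```

Run:
```python
from h import *
s=ctrl.read_state();print(s["time"],s["eef_pos"],s["tcp_rot"],s["ft_force"],s["ft_torque"],s["grip_width"])
S=read_camera("scene")
a=cv2.resize(S[190:310,350:450],None,fx=4.5,fy=4.5,interpolation=cv2.INTER_CUBIC)
cv2.imwrite("pics/g2.png",a[...,::-1])
```

```text
4.625 [0.49723686 0.24154323 0.14481253] [-3.14115236e+00  1.61059002e-04 -1.10729197e-03] [-0.4559212   0.25719866 -0.34835842] [ 0.0692991  -0.05545469  0.00957568] 0.04516797758480197
```

View pics/g2.png

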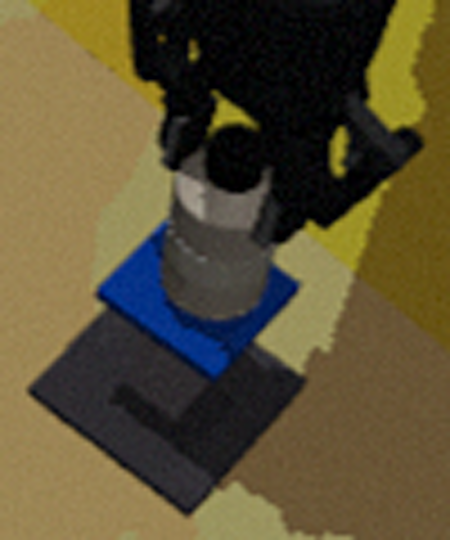

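The white bottle's base edge has risen from about (397,264) to (398,261), so it lifted with the gripper. Next I carry it over to the tray.

>>> drive_tool(rows=[[0.4,[0,0.005,-0.02],[0,0,0]],[0.4,[0,0.02,-0.03],[0,0,0]],[0.4,[0.005,0.05,-0.03],[0,0,0]],[0.4,[0.01,0.09,-0.03],[0,0,0]],[0.4,[0.015,0.13,-0.03],[0,0,0]]])

```text
time: 5.3
eef_pos: [0.5118, 0.1091, 0.1744]
tcp_rot: [3.141, -0.001, -0.0]
ft_force: [1.2, -0.6, -0.4]
grip_width: 0.0455
grip_force: 41.0
```

>>> drive_tool(rows=[[0.4,[0.005,0.045,0],[0,0,0]],[0.4,[0.01,0.09,0],[0,0,0]],[0.4,[0.015,0.13,0],[0,0,0]],[0.4,[0.015,0.16,0],[0,0,0]],[0.4,[0.015,0.172,0],[0,0,0]]])

```text
time: 5.92
eef_pos: [0.5262, -0.0639, 0.1743]
tcp_rot: [3.14, -0.008, -0.001]
ft_force: [-0.1, -0.5, -0.8]
grip_width: 0.0453
grip_force: 41.1
```

>>> drive_tool(rows=[[0.4,[0,0,0.01],[0,0,0]],[0.4,[0,0,0.035],[0,0,0]],[0.4,[0,0,0.06],[0,0,0]],[0.4,[0,0,0.075],[0,0,0]],[0.4,[0,0,0.08],[0,0,0]]])

```text
time: 6.55
eef_pos: [0.5264, -0.0593, 0.0934]
tcp_rot: [-3.141, -0.003, 0.003]
ft_force: [0.7, 0.9, -0.2]
grip_width: 0.0452
grip_force: 41.0
```

Run:
```python
from h import *
s=ctrl.read_state();print(s["time"],s["eef_pos"],s["tcp_rot"],s["ft_force"],s["ft_torque"],s["grip_width"])
S=read_camera("scene");T=read_camera("top");cv2.imwrite("pics/topA.png",T[...,::-1])
a=cv2.resize(S[110:240,245:365],None,fx=3.4,fy=3.4,interpolation=cv2.INTER_CUBIC)
b=cv2.resize(T[205:335,260:380],None,fx=3.26,fy=3.4,interpolation=cv2.INTER_CUBIC)
cv2.imwrite("pics/g3.png",cv2.hconcat([a,b])[...,::-1])
```

```text
6.55 [ 0.5264435  -0.05927082  0.09344567] [-3.14069445e+00 -2.85943391e-03  2.68112197e-03] [ 0.72418372  0.860343   -0.22081518] [-0.00503585  0.00494776 -0.00170764] 0.04515665641663593
```

View pics/g3.png

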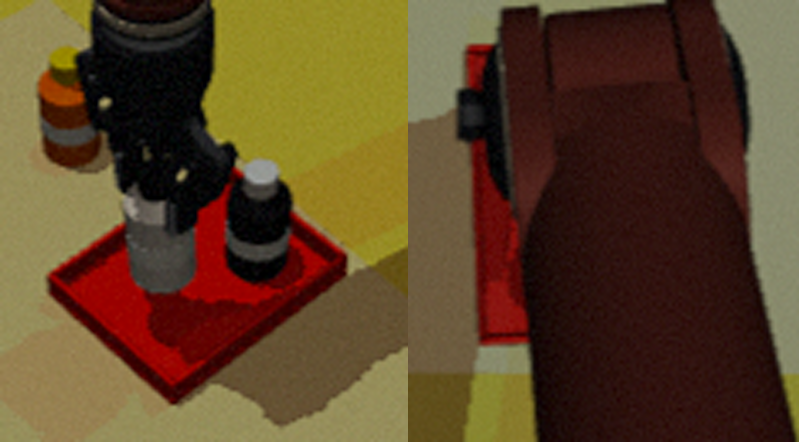

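The white bottle hangs upright above the tray floor (crop (160,290)) and is clear of the black one at (260,235). I'll lower it gently.

>>> drive_tool(rows=[[0.4,[0,0,0.015],[0,0,0]],[0.4,[0,0,0.03],[0,0,0]],[0.4,[0,0,0.042],[0,0,0]],[0.4,[0,0,0.05],[0,0,0]],[0.4,[0,0,0.053],[0,0,0]]])

```text
time: 7.28
eef_pos: [0.5267, -0.0606, 0.0408]
tcp_rot: [-3.141, 0.0, 0.001]
ft_force: [-0.3, 0.8, 0.2]
grip_width: 0.0456
grip_force: 41.0
```

>>> drive_tool(rows=[[0.4,[0,0,0.001],[0,0,0]],[0.4,[0,0,0.002],[0,0,0]],[0.4,[0,0,0.003],[0,0,0]],[0.4,[0,0,0.004],[0,0,0]],[0.4,[0,0,0.004],[0,0,0]]])

```text
time: 7.9
eef_pos: [0.5285, -0.0605, 0.0393]
tcp_rot: [3.141, 0.0, 0.006]
ft_force: [-0.7, 0.7, 9.9]
grip_width: 0.0453
grip_force: 42.1
```

>>> drive_tool(rows=[[0.65,[0,0,0],[0,0,0]],[0.8,[0,0,0],[0,0,0]],[1,[0,0,0],[0,0,0]],[1,[0,0,0],[0,0,0]],[1,[0,0,0],[0,0,0]]])

```text
time: 8.52
eef_pos: [0.5269, -0.0606, 0.0373]
tcp_rot: [-3.142, 0.0, 0.0]
ft_force: [0.8, 1.3, 0.0]
grip_width: 0.0851
grip_force: 0.0
```

>>> drive_tool(rows=[[1,[0,0,-0.02],[0,0,0]],[1,[0,0,-0.06],[0,0,0]],[1,[0,0,-0.11],[0,0,0]],[1,[0,0,-0.15],[0,0,0]],[1,[-0.02,0.03,-0.17],[0,0,0]]])

```text
time: 9.15
eef_pos: [0.5093, -0.088, 0.2101]
tcp_rot: [-3.14, -0.009, -0.009]
ft_force: [-0.9, -0.2, -1.4]
grip_width: 0.0856
grip_force: 0.0
```

>>> drive_tool(rows=[[1,[-0.01,0.04,0],[0,0,0]],[1,[-0.02,0.08,0],[0,0,0]],[1,[-0.03,0.12,0],[0,0,0]],[1,[-0.04,0.145,0],[0,0,0]],[1,[-0.044,0.15,0],[0,0,0]]])

```text
time: 9.78
eef_pos: [0.4617, -0.2426, 0.2072]
tcp_rot: [3.141, -0.007, -0.001]
ft_force: [0.3, 0.4, 0.9]
grip_width: 0.0857
grip_force: 0.0
```

Run:
```python
from h import *
s=ctrl.read_state();print(s["time"],s["eef_pos"],s["tcp_rot"],s["grip_width"])
S=read_camera("scene");T=read_camera("top");cv2.imwrite("pics/sceneB.png",S[...,::-1]);cv2.imwrite("pics/topB.png",T[...,::-1])
c=blob(T,(105,150,60),(130,255,255),(120,220,200,290));r=cv2.minAreaRect(c)
P=[plane("top",p,.1)[:2] for p in cv2.boxPoints(r)];print(r,np.round(P,4),np.mean(P,0))
c=blob(T,(0,0,0),(180,110,75),(132,222,205,290))
if c is not None:
    P=[plane("top",p,.008)[:2] for p in cv2.boxPoints(cv2.minAreaRect(c))];print(np.round(P,4),np.mean(P,0))
c=blob(S,(105,150,60),(130,255,255),(340,200,450,300));r=cv2.minAreaRect(c);print([plane("scene",p,.1)[:2].round(4) for p in cv2.approxPolyDP(c,3,True)[:,0].astype(float)])
c=blob(T,(0,0,0),(180,255,40),(280,205,335,262));print("used cap top",c is not None and (cv2.minEnclosingCircle(c),plane("top",ctr(c),.103)))
a=cv2.resize(S[110:290,245:425],None,fx=2.2,fy=2.2,interpolation=cv2.INTER_CUBIC)
b=cv2.resize(T[205:385,260:440],None,fx=2.2,fy=2.2,interpolation=cv2.INTER_CUBIC)
cv2.imwrite("pics/g4.png",cv2.hconcat([a,b])[...,::-1])
```

```text
9.775 [ 0.46173621 -0.24259894  0.20718509] [ 3.14110187e+00 -6.75778210e-03 -1.31995477e-03] 0.08568564834252956
((154.67153930664062, 255.1532745361328), (35.915557861328125, 35.227813720703125), 83.41805267333984) [[0.5254 0.2782]
 [0.5328 0.211 ]
 [0.4652 0.2027]
 [0.4577 0.2696]] [0.49527059 0.24039291]
[[0.5398 0.2959]
 [0.5502 0.1969]
 [0.4505 0.1853]
 [0.4399 0.2837]] [0.49509419 0.24042744]
[array([0.4686, 0.2076]), array([0.5325, 0.216 ]), array([0.5231, 0.2799]), array([0.4586, 0.2689])]
used cap top (((310.1559143066406, 238.6290283203125), 6.306825637817383), array([ 0.52510218, -0.05498554,  0.103     ]))
```

View pics/g4.png

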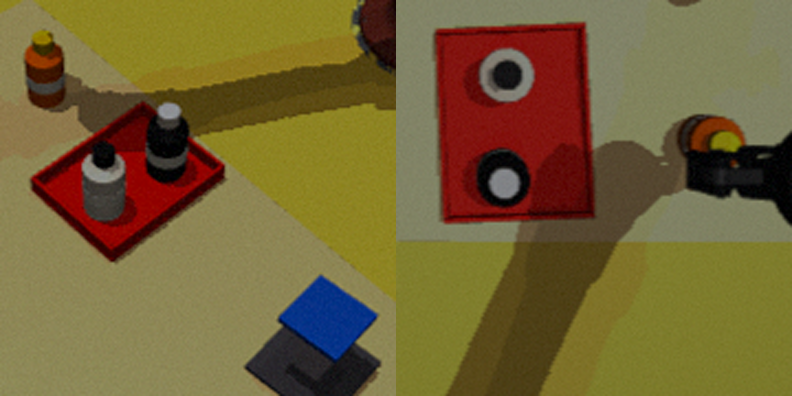

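The white bottle stands upright in the tray (scene crop (104,200)), well clear of the black one. The platform is empty, and the gripper is above the orange bottle. Now I'll grasp the orange bottle.

>>> drive_tool(rows=[[1,[0.002,0,0.04],[0,0,0]],[1,[0.002,0,0.08],[0,0,0]],[1,[0.002,0,0.12],[0,0,0]],[1,[0.002,0,0.155],[0,0,0]],[1,[0.002,0,0.174],[0,0,0]]])

```text
time: 10.5
eef_pos: [0.4652, -0.2376, 0.0317]
tcp_rot: [-3.139, -0.005, 0.002]
ft_force: [1.3, 0.5, 0.2]
grip_width: 0.0851
grip_force: 0.0
```

>>> drive_tool(rows=[[0.6,[0,0,0],[0,0,0]],[0.5,[0,0,0],[0,0,0]],[0.4,[0,0,0],[0,0,0]],[0.4,[0,0,0],[0,0,0]],[0.4,[0,0,0],[0,0,0]]], newtons=50)

```text
time: 11.12
eef_pos: [0.4663, -0.2403, 0.035]
tcp_rot: [3.141, 0.001, 0.005]
ft_force: [-1.0, 1.2, 6.6]
grip_width: 0.0444
grip_force: 50.8
```

>>> drive_tool(rows=[[0.4,[0,0,-0.003],[0,0,0]],[0.4,[0,0,-0.008],[0,0,0]],[0.4,[0,0,-0.015],[0,0,0]],[0.4,[0,0,-0.025],[0,0,0]],[0.4,[0,0,-0.03],[0,0,0]]])

```text
time: 11.75
eef_pos: [0.4653, -0.2408, 0.0643]
tcp_rot: [3.141, -0.0, 0.002]
ft_force: [0.9, 0.4, -2.2]
grip_width: 0.0448
grip_force: 51.1
```

Run:
```python
from h import *
s=ctrl.read_state();print(s["time"],s["q"].round(2),s["eef_pos"],s["tcp_rot"],s["ft_force"],s["ft_torque"],s["grip_width"])
S=read_camera("scene");T=read_camera("top");cv2.imwrite("pics/topC.png",T[...,::-1])
a=cv2.resize(S[70:200,205:335],None,fx=3,fy=3,interpolation=cv2.INTER_CUBIC)
b=cv2.resize(T[205:335,360:490],None,fx=3,fy=3,interpolation=cv2.INTER_CUBIC)
cv2.imwrite("pics/g5.png",cv2.hconcat([a,b])[...,::-1])
```

```text
11.75 [ 0.54  0.61 -0.15  1.93  0.15  0.6  -1.28] [ 0.4653437  -0.2408232   0.06434099] [ 3.14108711e+00 -3.28805043e-04  1.90093680e-03] [ 0.85621868  0.37528748 -2.22587043] [0.02550843 0.02031889 0.00458873] 0.04481082524548022
```

View pics/g5.png

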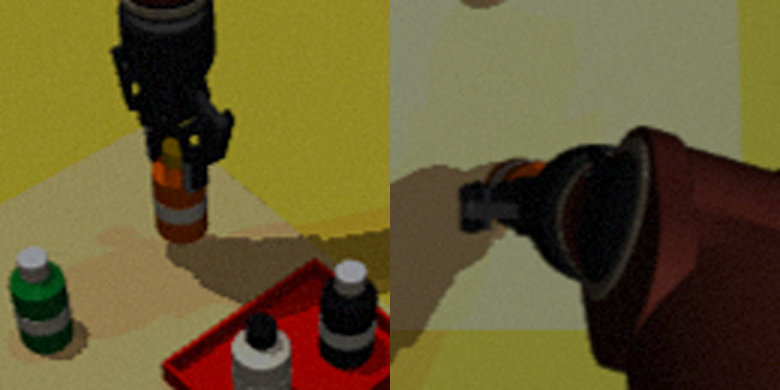

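The orange bottle is lifted and upright (scene crop (180,210)), with green, white and black undisturbed. I'll raise it and carry it to the platform.

>>> drive_tool(rows=[[0.4,[0,0,-0.03],[0,0,0]],[0.4,[0,0,-0.07],[0,0,0]],[0.4,[0,0,-0.11],[0,0,0]],[0.4,[0,-0.01,-0.135],[0,0,0]],[0.4,[0,-0.03,-0.14],[0,0,0]]])

```text
time: 12.48
eef_pos: [0.4656, -0.211, 0.2047]
tcp_rot: [3.14, -0.004, 0.005]
ft_force: [0.5, 0.3, -2.4]
grip_width: 0.0447
grip_force: 51.6
```

>>> drive_tool(rows=[[0.4,[0.004,-0.035,0],[0,0,0]],[0.4,[0.008,-0.075,0],[0,0,0]],[0.4,[0.012,-0.12,0],[0,0,0]],[0.4,[0.016,-0.165,0],[0,0,0]],[0.4,[0.02,-0.21,0],[0,0,0]]])

```text
time: 13.1
eef_pos: [0.4834, 0.0019, 0.202]
tcp_rot: [-3.141, -0.002, 0.005]
ft_force: [0.6, 0.0, -1.6]
grip_width: 0.0444
grip_force: 51.6
```

>>> drive_tool(rows=[[0.4,[0.003,-0.045,0],[0,0,0]],[0.4,[0.006,-0.09,0],[0,0,0]],[0.4,[0.008,-0.135,0],[0,0,0]],[0.4,[0.01,-0.175,0],[0,0,0]],[0.4,[0.01,-0.205,0],[0,0,0]]])

```text
time: 13.72
eef_pos: [0.4928, 0.2073, 0.2018]
tcp_rot: [3.141, 0.005, -0.006]
ft_force: [0.7, -0.6, -1.5]
grip_width: 0.0442
grip_force: 51.6
```

>>> drive_tool(rows=[[0.4,[0,-0.02,0],[0,0,0]],[0.4,[0,-0.033,0.005],[0,0,0]],[0.4,[0,-0.035,0.02],[0,0,0]],[0.4,[0,-0.035,0.035],[0,0,0]],[0.4,[0,-0.035,0.045],[0,0,0]]])

```text
time: 14.35
eef_pos: [0.4946, 0.2375, 0.1567]
tcp_rot: [3.14, -0.003, -0.003]
ft_force: [0.7, 1.0, -1.8]
grip_width: 0.0446
grip_force: 51.6
```

Run:
```python
from h import *
s=ctrl.read_state();print(s["time"],s["eef_pos"],s["tcp_rot"],s["ft_force"],s["grip_width"])
S=read_camera("scene");T=read_camera("top");cv2.imwrite("pics/topD.png",T[...,::-1]);cv2.imwrite("pics/sceneD.png",S[...,::-1])
a=cv2.resize(S[170:300,330:460],None,fx=3,fy=3,interpolation=cv2.INTER_CUBIC)
b=cv2.resize(T[190:320,100:230],None,fx=3,fy=3,interpolation=cv2.INTER_CUBIC)
cv2.imwrite("pics/g6.png",cv2.hconcat([a,b])[...,::-1])
c=blob(S,(0,150,40),(16,255,255),(360,180,450,290));r=cv2.boundingRect(c);print("orange scene box",r,cv2.contourArea(c));print(cv2.minAreaRect(c))
```

```text
14.35 [0.49460005 0.23746218 0.15669385] [ 3.13951847 -0.00337338 -0.00332642] [ 0.66754443  1.02642308 -1.79086387] 0.04463592917029929
orange scene box (387, 218, 24, 26) 317.5
((398.6153564453125, 230.92308044433594), (21.965007781982422, 24.318401336669922), 11.309932708740234)
```

View pics/g6.png

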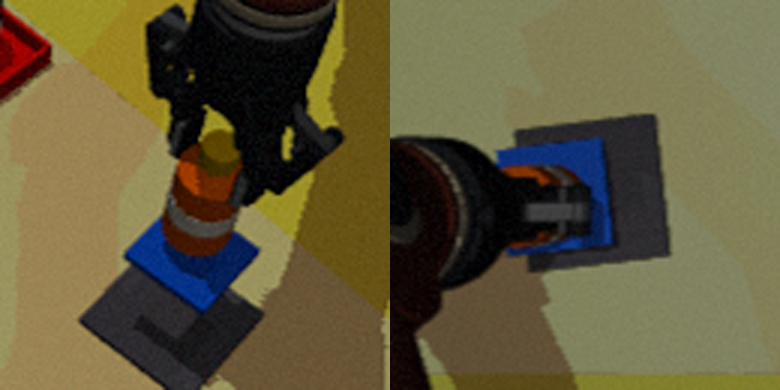

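The orange bottle is upright above the platform (scene crop (200,215)) and visible on both sides of the gripper in the top crop. I'll measure its centring before lowering.

Run:
```python
from h import *
np.set_printoptions(precision=4,suppress=True)
from scipy.optimize import least_squares
S=np.ascontiguousarray(cv2.imread("pics/sceneD.png")[...,::-1]);T=np.ascontiguousarray(cv2.imread("pics/topD.png")[...,::-1])
m=cv2.inRange(cv2.cvtColor(T,cv2.COLOR_RGB2HSV)[235:285,135:170],(0,150,40),(16,255,255))
ys,xs=np.nonzero(m);print("top orange",xs.min()+135,xs.max()+135,ys.min()+235,ys.max()+235)
for z in(.16,.194):
    for r in(ys.min()+235-.5,ys.max()+235+.5):
        print(z,r,plane("top",(150,r),z))
# scene: orange+label column extents per row below the fingers
H=cv2.cvtColor(S,cv2.COLOR_RGB2HSV)
for r in range(236,256,2):
    row=H[r,375:425];b=((row[:,0]>100)&(row[:,0]<130)&(row[:,1]>120)); o=((row[:,0]<17)&(row[:,1]>150))
    print(r,"orange",np.nonzero(o)[0][[0,-1]]+375 if o.any() else None)
zb=.124
for r in(.100,):
  for p in([.4955,.2405,zb],[.4955,.2405,zb+.02]):
    c=camera_info("scene");M=np.linalg.inv(np.array(c["world_from_camera"]));a=np.linspace(0,6.28,200)
    q=np.c_[p[0]+.024*np.cos(a),p[1]+.024*np.sin(a),0*a+p[2],0*a+1]@M.T
    u=c["cx"]-c["fx"]*q[:,0]/q[:,2];v=c["cy"]+c["fy"]*q[:,1]/q[:,2]
    print("predicted circle u",u.min(),u.max(),"v",v.min(),v.max())
```

```text
top orange 137 162 246 272
0.16 245.5 [0.5143 0.232  0.16  ]
0.16 272.5 [0.4664 0.2316 0.16  ]
0.194 245.5 [0.5147 0.2221 0.194 ]
0.194 272.5 [0.4686 0.2217 0.194 ]
236 orange [389 406]
238 orange [389 406]
240 orange [385 408]
242 orange [384 406]
244 orange [385 387]
246 orange [385 389]
248 orange [385 406]
250 orange [386 405]
252 orange [389 403]
254 orange [392 401]
predicted circle u 382.9941728085456 406.65243905022567 v 236.9784315538048 256.75328215184084
predicted circle u 384.4725633457112 408.5421272932539 v 231.5726659732084 251.52210033074988
```

Both views put the orange bottle about 4 mm short in x and well centred in y. I'll correct that while lowering.

>>> drive_tool(rows=[[0.4,[0.002,0,0.003],[0,0,0]],[0.4,[0.004,-0.001,0.008],[0,0,0]],[0.4,[0.004,-0.001,0.014],[0,0,0]],[0.4,[0.004,-0.001,0.019],[0,0,0]],[0.4,[0.004,-0.001,0.022],[0,0,0]]])

```text
time: 15.08
eef_pos: [0.4988, 0.2403, 0.136]
tcp_rot: [3.141, -0.0, -0.001]
ft_force: [-0.7, -0.8, -0.9]
grip_width: 0.0444
grip_force: 51.6
```

>>> drive_tool(rows=[[0.4,[0,0,0.001],[0,0,0]],[0.4,[0,0,0.002],[0,0,0]],[0.4,[0,0,0.003],[0,0,0]],[0.4,[0,0,0.003],[0,0,0]],[0.4,[0,0,0.003],[0,0,0]]])

```text
time: 15.7
eef_pos: [0.4993, 0.2404, 0.1352]
tcp_rot: [-3.141, 0.001, -0.002]
ft_force: [-2.9, -1.2, 7.4]
grip_width: 0.0444
grip_force: 52.6
```

Contact shows as +7 N on the wrist force, so I'll release, retreat and check.

>>> drive_tool(rows=[[0.65,[0,0,0],[0,0,0]],[0.8,[0,0,0],[0,0,0]],[1,[0,0,0],[0,0,0]],[1,[0,0,0],[0,0,0]],[1,[0,0,0],[0,0,0]]])

```text
time: 16.32
eef_pos: [0.499, 0.2404, 0.1334]
tcp_rot: [-3.142, 0.0, 0.0]
ft_force: [-0.1, 0.8, 0.2]
grip_width: 0.0854
grip_force: 0.0
```

>>> drive_tool(rows=[[1,[0,0,-0.02],[0,0,0]],[1,[0,0,-0.06],[0,0,0]],[1,[0,0,-0.11],[0,0,0]],[1,[0,0,-0.14],[0,0,0]],[1,[0,0.03,-0.15],[0,0,0]]])

```text
time: 16.95
eef_pos: [0.4993, 0.2136, 0.2859]
tcp_rot: [-3.137, -0.008, -0.006]
ft_force: [0.6, 0.1, -0.1]
grip_width: 0.0855
grip_force: 0.0
```

>>> drive_tool(rows=[[1,[0,0.05,0],[0,0,0]],[1,[0,0.1,0],[0,0,0]],[1,[0,0.15,0],[0,0,0]],[1,[0,0.2,0],[0,0,0]],[1,[0,0.22,0],[0,0,0]]])

```text
time: 17.58
eef_pos: [0.4986, -0.0138, 0.2834]
tcp_rot: [3.14, -0.009, -0.0]
ft_force: [0.4, 0.3, -0.9]
grip_width: 0.0854
grip_force: 0.0
```

Run:
```python
from h import *
np.set_printoptions(precision=4,suppress=True)
s=ctrl.read_state();print(s["time"],s["eef_pos"],s["ft_force"],s["qd"].round(3))
S=read_camera("scene");T=read_camera("top")
c=blob(T,(22,150,100),(35,255,255),(125,240,152,272));print("cap top",ctr(c),plane("top",ctr(c),.198))
c=blob(T,(0,150,40),(35,255,255),(120,235,170,275));print("body",ctr(c),plane("top",ctr(c),.18))
c=blob(T,(105,150,60),(130,255,255),(120,220,200,290));print("plat",np.mean([plane("top",p,.1)[:2] for p in cv2.boxPoints(cv2.minAreaRect(c))],0))
a=cv2.resize(S[110:290,245:445],None,fx=2.2,fy=2.2,interpolation=cv2.INTER_CUBIC)
b=cv2.resize(T[200:300,110:210],None,fx=3.6,fy=3.96,interpolation=cv2.INTER_CUBIC)
cv2.imwrite("pics/g7.png",cv2.hconcat([a,b])[...,::-1])
```

```text
17.575 [ 0.4986 -0.0138  0.2834] [ 0.3894  0.3445 -0.8658] [ 0.243  0.     0.015 -0.004 -0.046 -0.006  0.329]
cap top [138.8864 255.5909] [0.4976 0.2399 0.198 ]
body [145.9553 255.3862] [0.4974 0.2332 0.18  ]
plat [0.4952 0.2404]
```

View pics/g7.png

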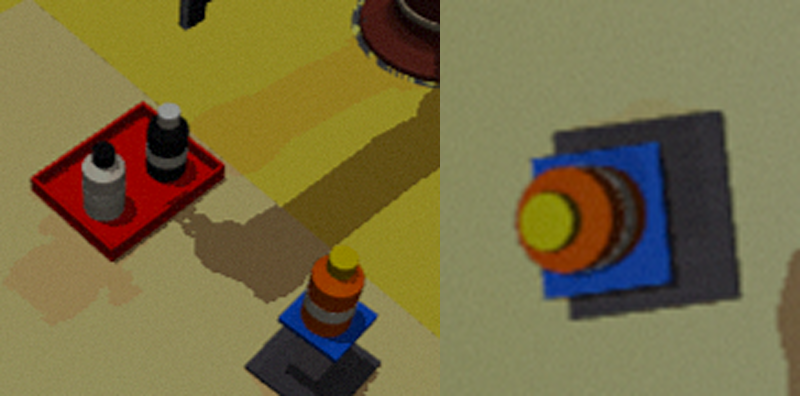

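The orange bottle stands upright on the platform, with its cap about 2 mm off the platform centre. The white bottle stands in the tray and the gripper is clear. I'll let the arm settle, then hand in.

>>> drive_tool(rows=[[1,[0,0,0],[0,0,0]],[1,[0,0,0],[0,0,0]],[1,[0,0,0],[0,0,0]]])

```text
time: 18.05
eef_pos: [0.499, -0.0083, 0.2834]
tcp_rot: [-3.141, -0.004, -0.0]
ft_force: [0.4, 0.0, -0.4]
grip_width: 0.0855
grip_force: 0.0
```

```bash
python3 -c "
from cell import ticket
print(ticket.close_job())"
```

```text
the job is handed in; nothing more can be done
None
```

The job is handed in, with no verdict returned: at the last look the white bottle stood upright in the red tray and the orange bottle stood upright on the blue platform, about 2 mm off centre, with the arm clear after 18 s.

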